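# Seat a test cartridge and hold the reading lens at its focal height

### The job

Take the test cartridge out of its prep cradle, plug it fully home into the socket of the reading dock and let go of it; then pick up the reading lens by its handle and hold it level and still in the air, centred over the cartridge, with the lens at the height shown by the dock's pointer. Finish while still holding the lens there with nothing else carrying it; do not shift the pointer or the other things on the counter.

Things in the scene. Friction and masses are not known exactly. Their poses are not given: they have to be found in the camera images.
- cartridge: White upright test cartridge, loose, standing in the cradle at the start. Rectangular head 40 (x) x 24 (y) x 36 mm tall with a grey reading window on top, on a narrower black plug foot 28 (x) x 16 (y) x 14 mm tall; 50 mm tall in all, about 60 g. Origin: centre of the underside of the foot; z up through the head, x along the long side. Head spans z 14 to 50 mm. Either way round (half turn) fits.
- cradle: Low aluminium prep cradle, fixed to the counter, 90 (x) x 70 (y) x 20 mm tall, with one loose pocket in its middle (34 x 22 mm, 12 mm deep) in which the cartridge stands, its long side along x. Origin: centre of its underside. It lies on one side of the dock (left or right), the reading lens on the other.
- dock: Grey reading dock fixed to the counter, slab 210 (x) x 110 (y) x 30 mm tall. Origin: centre of its underside. The socket is near its -x end (the end nearer the robot); near its +x end (at x = 85 mm) stands a steel post 10 mm thick, top 192 mm above the counter, with a sliding black pointer. A flat dark display panel lies between them.
- dock_socket (a point): Centre of the socket's mouth on the dock's top face, 30 mm above the counter, at dock x = -50 mm. Rectangular hole 31 (x) x 19 (y) mm, 16 mm deep, chamfered 2 mm; the cartridge's foot goes in with 1.5 mm of play all round until its head sits on the dock's top face. Same axes as the dock.
- focus_mark (a point): Tip of the black pointer (a flat arm 45 mm long, 14 mm wide, 5 mm thick on a collar 24 mm across on the post), at the middle of its thickness. It points from the post along dock -x towards the socket; the tip is 80 mm from the socket's axis. Its height is the focal height: 115 to 160 mm above the counter, different each time. The pointer slides on its post by friction (about 4 N); leave it as it is.
- lens: Reading lens lying flat on the counter: steel ring 70 mm across and 14 mm thick with a glass, on a straight black handle along its -x side. The handle is 86 mm long (x = -138 to -52 mm), 18 mm wide (y) and 28 mm tall (z = 0 to 28 mm); about 110 g. Origin: centre of the ring's underside; z up, square to the glass; handle towards -x.
- lens_center (a point): Centre of the lens glass, middle of the ring's thickness, 7 mm above the lens origin. Lens axes.
- lens_grip (a point): Point in the handle to grip at: lens x = -90 mm, z = 21 mm (7 mm below the handle's top). Grip across the handle's 18 mm width (lens y).
- tape_roll: Bystander, leave alone: roll of tape lying flat, 56 mm across, 22 mm tall. Origin at underside centre.
- carton: Bystander: small carton 60 x 40 x 30 mm. Origin at underside centre.
- saline_vial: Bystander: small capped glass vial, 36 mm across, 55 mm tall. Origin at underside centre.
- specimen_jar: Bystander: lidded specimen jar, 52 mm across, 60 mm tall. Origin at underside centre.
- gel_bottle: Bystander: white gel bottle, 60 mm across, 120 mm tall. Origin at underside centre.
- steel_bowl: Bystander: steel bowl, 100 mm across, 40 mm tall. Origin at underside centre.
- wipes_box: Bystander: white box of wipes, 70 x 110 x 60 mm. Origin at underside centre.

How it is judged:
On the way:
1. the cartridge is fully home in the dock's socket and let go (z of cartridge in the frame of dock_socket below -0.0115 m and horizontal distance between cartridge and dock_socket below 0.005 m and angle between cartridge's own z axis and vertical below 0.08 rad and contact force between cartridge and the fingers below 0.1 N), for 0.2 s.
At the end, for the whole second after the job is handed in: Cartridge home in the dock (head within 2.5 mm of its face, 5 mm of centre, upright within 4.5 deg); the gripper alone holds the lens still (under 20 mm/s), level within 8 deg, its centre within 8 mm of the pointer tip's height and 12 mm sideways of the cartridge's centre (z of cartridge in the frame of dock_socket below -0.0115 m and horizontal distance between cartridge and dock_socket below 0.005 m and angle between cartridge's own z axis and vertical below 0.08 rad and z of lens_center in the frame of focus_mark between -0.008 and 0.008 m and horizontal distance between lens_center and cartridge below 0.012 m and angle between lens's own z axis and vertical below 0.14 rad and linear speed of lens below 0.02 m/s and angular speed of lens below 0.15 rad/s and contact force between lens and the fingers above 1 N and contact force between lens and dock below 0.1 N and contact force between lens and cartridge below 0.1 N); the arm keeps its last pose, push and grip.
It fails at once if the pointer is shifted by more than 5 mm (distance of focus_mark from where it was at the start of the episode above 0.005 m).
It fails at once if a bystander is shifted by more than 30 mm (distance of any of tape_roll, carton, saline_vial, specimen_jar, gel_bottle, steel_bowl, wipes_box from where it was at the start of the episode above 0.03 m).
It also fails if it takes over 67 s, if anything falls off the work surface, if the arm or the gripper's body presses on something with over 40 N, if the wrist force passes 120 N, or if a joint passes its speed limit or range.

### The arm

A 6-joint arm with a two-finger parallel gripper is mounted at the origin on the work surface. World frame = base frame: x ahead of the robot, y to its left, z up, the work surface at z = 0. Lengths are in m, angles in rad, forces in N, time in s.
With the tool pointing down it reaches from about 0.2 to 0.875 m from the base axis. Payload 3.4 kg.
Tool frame: the origin (TCP) lies between the finger pads; the fingertips stand 25 mm ahead of it and the grasp point (between the pads) lies 6 mm ahead of it (r.nose_length is the z of the fingertips in the tool frame, in m); z points along the fingers, x is the direction in which the jaws open and shut, and the axes are right-handed (so a half turn about z gives the same grasp; the last joint's range is limited). The gripper opens to 94 mm and grips with 3 to 60 N. Pads are 16 mm wide; open, the fingers measure 119 mm over their backs; the gripper's body (75 mm by 177 mm) begins 78 mm behind the grasp point.
Start: joints at [-1.354, 0.276, 1.505, -0, 1.361, -0.121], TCP at [0.191, -0.543, 0.23] pointing down, gripper open.
Joint ranges: [-2.89, 2.89], [-0.75, 2.08], [0.22, 2.7], [-1.18, 4.32], [0.11, 2.71], [-2.7, 2.7]. Speed limits (rad/s): [2.57, 2.57, 3.14, 3.14, 3.14, 3.14].

### API

Orientations are given as a unit quaternion [w, x, y, z].
In Python, from plant import r, gripper_to, inverse_kinematics, vision, models, telemetry gives the robot as it stands. Calls block until the motion is done:
- r.move_to(position, orientation): joint-space move of the TCP to a pose.
- r.move_l(position, rot=None, vel=0.15, guard=None): straight line of the TCP; rot=None keeps the orientation; vel is the mean speed in m/s. With guard (N) it stops when the force on the tool has changed by that much, and returns True; else False.
- r.movej(angles): joint-space move.
- gripper_to(opening, f_grip=None): finger opening in m; f_grip is the grip in N (None keeps the last); returns when the fingers have stopped.
- r.hold(seconds).
- inverse_kinematics(position, orientation): joint angles nearest the present ones, or None.
- vision.snapshot(name): name is "scene" or "top" or "wrist"; returns the picture (480x640x3 uint8, red, green, blue); there is no depth.
- vision.get_calibration(name): a dict with "fx", "fy", "cx", "cy" (pixels), "D" ([k1, k2, p1, p2, k3] as OpenCV has them; the pictures are not rectified), "position" and "orientation" of the camera in the world. Camera axes: x right, y down, z forward; pixel columns grow to the right and rows downward; lengths in m; the calibration is good to about 2 mm. A picture is of the moment at which its call begins: read the wrist's pose just before it. get_calibration takes no time and is no camera call; for the wrist camera it gives the pose at the moment of the call.
A pose or a line that the arm cannot do raises r.PlanningError and nothing moves.
- r.sign_off(): hands the job in, once; it reports no verdict.
Trained networks look in the newest picture that a camera, given by its name, has taken for a name from the list of things; names that differ only in an ending like _2 or _b are one class to them, and where a whole thing is asked for, a point or a joint stands for the part that bears it (a point fixed in the world has none). Each returns a list of dicts, best first, with "score" (0 to 1); they miss things now and then, are a little off and sometimes report something else, mostly with a low value. They report only what shows in the picture. A call takes as long as a camera call.
- models.boxes_of(thing, camera): "at" ([x, y, z] in m, in world coordinates, good to about 4 mm: the middle of the surface that is visible of it).
- models.regions_of(thing, camera): "pixels" (480x640 bool, what is visible of it).
- models.mark_of(thing, camera): "at" ([x, y, z] in m, in world coordinates, good to about 4 mm: a listed point, or the origin of a listed thing).
Readings, each from a call of its own:
- telemetry.current_t(): time.
- telemetry.current_joints(): joint angles.
- telemetry.current_dq(): joint speeds.
- telemetry.current_joint_efforts(): joint torques, N m.
- telemetry.current_ee_pos(): TCP position.
- telemetry.current_tool_rot(): TCP orientation.
- telemetry.current_wrist_force(): force on the tool from outside, world axes, zero at the start.
- telemetry.current_torque(): the same for the moment, N m.
- telemetry.current_opening(): finger opening in m.
Only numpy, scipy, OpenCV 4.12 (cv2) and the standard library are available. Lean on these libraries where they do the work, as an engineer would, in place of code of your own. Each camera call takes 0.05 s, during which the arm holds its last target. There are 200 camera calls.

## Working session

There is one attempt and no reset: what is moved stays moved. The work goes in short steps, each a Python script; the robot and the scene stay as the last script left them, time stands still between calls to the robot, and variables do not carry over. Pictures are saved under pics/ and viewed, about 8 in all and at most 12, crops included, and the job is handed in when it is done.

```bash
mkdir -p pics; ls
cat > h.py <<'E'
import numpy as np, cv2
from plant import r, gripper_to, inverse_kinematics, vision, models, telemetry
from scipy.spatial.transform import Rotation as R
def snap(cam,name=None):
    im=vision.snapshot(cam)
    if name: cv2.imwrite(f'pics/{name}.png',im[:,:,::-1])
    return im
def down(a):  # tool down, tool x axis at world yaw a
    x=np.array([np.cos(a),np.sin(a),0]);z=np.array([0,0,-1.]);y=np.cross(z,x)
    q=R.from_matrix(np.c_[x,y,z]).as_quat();return [q[3],q[0],q[1],q[2]]
def cam(c):
    k=vision.get_calibration(c);K=np.array([[k['fx'],0,k['cx']],[0,k['fy'],k['cy']],[0,0,1]])
    w,x,y,z=k['orientation'];return K,np.array(k['D'],float),np.array(k['position']),R.from_quat([x,y,z,w]).as_matrix()
def topix(k,P):
    K,D,p,M=k;return cv2.projectPoints((np.atleast_2d(P)-p)@M,np.zeros(3),np.zeros(3),K,D)[0][:,0]
def onplane(k,uv,h):
    K,D,p,M=k;n=cv2.undistortPoints(np.float64(uv).reshape(-1,1,2),K,D)[:,0]
    d=np.c_[n,np.ones(len(n))]@M.T;return p+d*((h-p[2])/d[:,2:])
E
python3 - <<'E'
from h import *
for c in ['top','scene']:
    snap(c,c); k=cam(c); print(c,k[2].round(3),k[3][:,2].round(2))
    for t in ['dock_socket','focus_mark','lens_grip','lens_center','cartridge','cradle','dock','lens','gel_bottle','wipes_box']:
        m=models.mark_of(t,c); print(t,[(np.round(x['at'],4).tolist(),round(x['score'],2)) for x in m[:2]])
print(telemetry.current_t())
a=cv2.imread('pics/top.png');b=cv2.imread('pics/scene.png')
E
```

```text
pics
top [0.368 0.004 1.596] [ 0.12 -0.   -0.99]
dock_socket [([0.5902, -0.0218, 0.0315], 0.89), ([0.7456, -0.2908, -0.0007], 0.66)]
focus_mark [([0.6657, -0.0395, 0.1272], 0.71)]
lens_grip [([0.5063, -0.2377, 0.0201], 0.79)]
lens_center [([0.5954, -0.273, 0.0057], 0.66)]
cartridge [([0.557, 0.2716, 0.0078], 0.57)]
cradle [([0.3913, 0.1016, 0.002], 0.7), ([0.5582, 0.275, 0.0016], 0.57)]
dock [([0.6411, -0.0302, -0.0031], 0.64)]
lens [([0.5926, -0.2665, 0.0002], 0.8)]
gel_bottle [([0.7451, -0.2864, 0.0022], 0.76), ([0.5942, -0.2699, 0.0038], 0.56)]
wipes_box [([0.5307, -0.4727, 0.0034], 0.79)]
scene [0.934 0.463 1.053] [-0.32 -0.41 -0.85]
dock_socket [([0.5882, -0.0191, 0.0314], 0.75)]
focus_mark [([0.6684, -0.0377, 0.1352], 0.67)]
lens_grip [([0.5062, -0.2386, 0.022], 0.56)]
lens_center []
cartridge [([0.5597, 0.2723, 0.0077], 0.69), ([0.5754, 0.472, -0.0019], 0.36)]
cradle [([0.556, 0.2723, 0.0025], 0.58)]
dock [([0.6365, -0.0355, -0.0008], 0.69), ([0.3899, -0.0201, 0.0005], 0.65)]
lens [([0.5921, -0.2705, -0.0051], 0.59)]
gel_bottle [([0.7402, -0.2859, 0.0052], 0.72), ([0.5314, -0.4739, -0.0005], 0.48)]
wipes_box [([0.5309, -0.4684, -0.0043], 0.57)]
1.1
```

View pics/top.png

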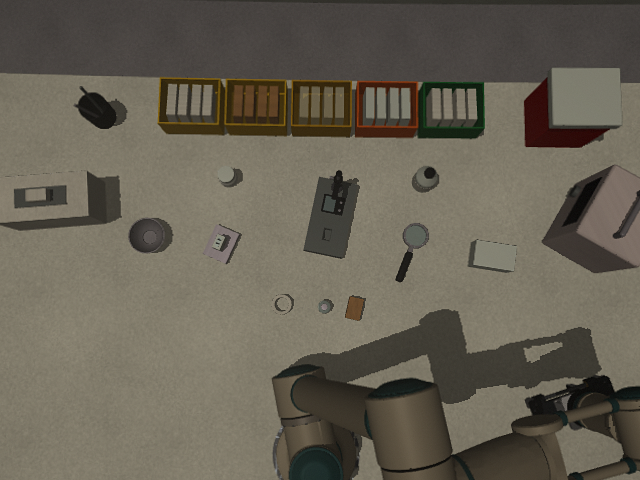

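View pics/scene.png

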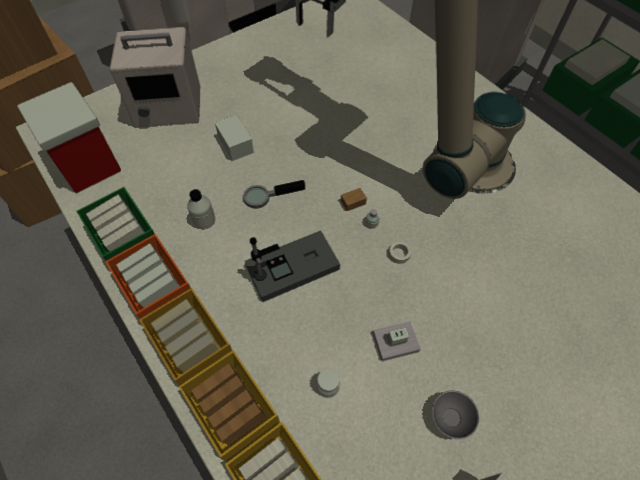

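The top view shows the dock at px (331,217), the socket at (327,235), the cradle and cartridge at (222,242), and the lens ring at (415,236) with its handle down to (402,280). The scene view agrees. Next I'll take close wrist looks over each.

Run:
```python
from h import *
gt=telemetry.current_ee_pos(); q=telemetry.current_tool_rot(); M=R.from_quat([q[1],q[2],q[3],q[0]]).as_matrix()
k=cam('wrist'); print('cam in tool',M.T@(k[2]-gt),'axis',(M.T@k[3]).round(2).tolist())
off=M.T@(k[2]-gt); ax=M.T@k[3][:,2]
# aim optical axis at target
def look(n,t,yaw,h,things):
    o=down(yaw);Q=R.from_quat([o[1],o[2],o[3],o[0]]).as_matrix()
    d=Q@ax;c=Q@off; z=h+c[2]; p=np.array([t[0],t[1],0.])-c-d*((t[2]-z)/d[2]);p[2]=h
    r.move_to(p,o); snap('wrist',n); k=cam('wrist'); np.savez(f'pics/{n}.npz',K=k[0],D=k[1],p=k[2],M=k[3])
    print(n,telemetry.current_t(),k[2].round(3))
    for t in things:
        print(t,[(np.round(x['at'],4).tolist(),round(x['score'],2)) for x in models.mark_of(t,'wrist')[:2]])
look('wl',[0.55,-0.255,0],1.22-np.pi*0,0.3,['lens_grip','lens_center','lens'])
look('wd',[0.60,-0.025,0.03],1.34,0.34,['dock_socket','focus_mark','dock'])
look('wc',[0.557,0.272,0.03],1.1,0.26,['cartridge','cradle'])
a=[cv2.imread(f'pics/{n}.png') for n in ['wl','wd','wc']]
```

```text
cam in tool [-0.00016208 -0.06535971 -0.15470574] axis [[1.0, -0.0, 0.0], [0.0, 0.97, 0.23], [-0.0, -0.23, 0.97]]
wl 2.7833 [ 0.45  -0.219  0.454]
lens_grip []
lens_center [([0.5909, -0.2769, 0.0066], 0.56)]
lens [([0.5923, -0.269, -0.0029], 0.87)]
wd 3.9167 [ 0.494 -0.002  0.494]
dock_socket [([0.583, -0.019, 0.0249], 0.75), ([0.6353, -0.0292, -0.0059], 0.57)]
focus_mark [([0.6693, -0.0357, 0.1273], 0.57)]
dock [([0.6345, -0.0317, -0.0052], 0.77)]
wc 5.3 [0.478 0.312 0.415]
cartridge [([0.5553, 0.2739, 0.0106], 0.67)]
cradle [([0.557, 0.2701, 0.0009], 0.87)]
```

View pics/wd.png

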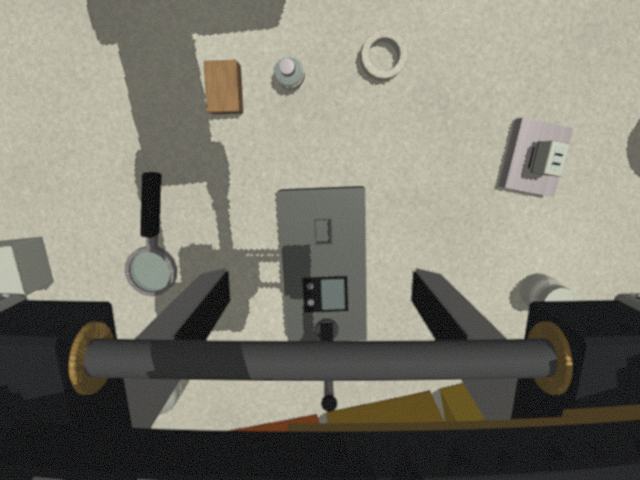

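View pics/wc.png

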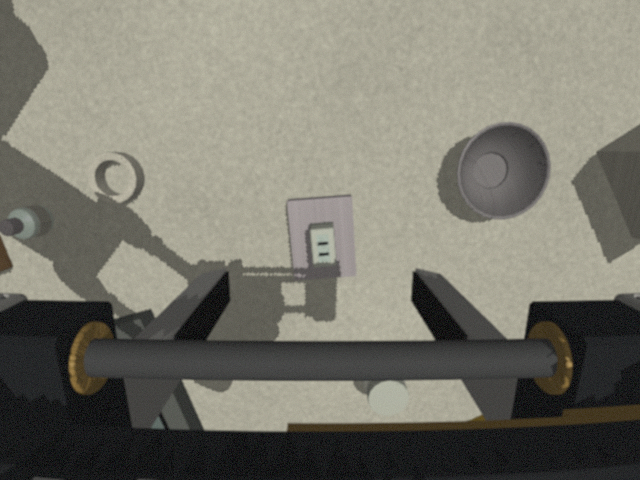

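View pics/wl.png

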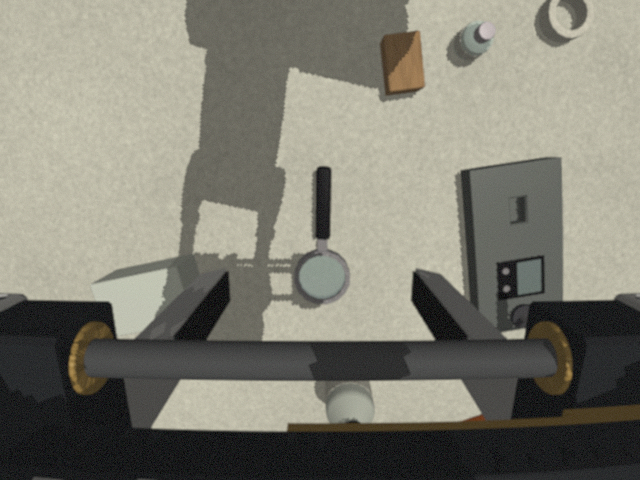

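wd: dock near edge runs (278,190) to (364,187), socket about (322,231). wc: cradle near edge runs (288,200) to (352,196), cartridge top about (322,244). wl: handle (323,168–238), ring (322,275). I'll make one zoomed montage to get the corners and overlay the model estimate.

Run:
```python
import cv2,numpy as np
def c(n,x,y,w,h,s): return cv2.resize(cv2.imread(f'pics/{n}.png')[y:y+h,x:x+w],None,fx=s,fy=s,interpolation=cv2.INTER_CUBIC)
A=c('wc',280,188,80,100,6)[:600]; B=c('wd',270,180,100,100,3); C=c('wd',305,210,35,40,7.5)
C=cv2.resize(C,(300,300))
g=np.vstack([B,C])
m=np.hstack([A,g]); m=np.clip(m.astype(float)*1.7,0,255).astype(np.uint8); print(m.shape)
cv2.imwrite('pics/m.png',m)
```

```text
(600, 780, 3)
```

View pics/m.png

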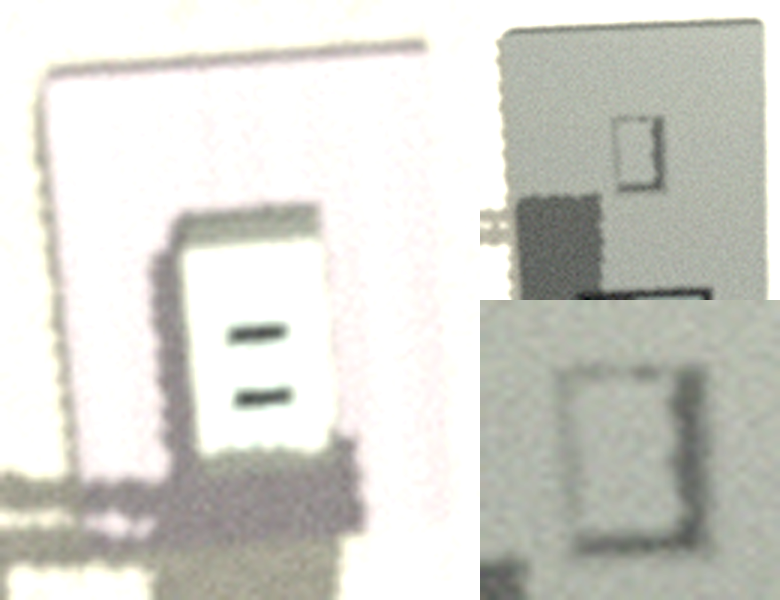

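Run:
```python
import numpy as np
from h import onplane,topix
def L(n): d=np.load(f'pics/{n}.npz'); return d['K'],d['D'],d['p'],d['M']
yaw=lambda v:np.arctan2(v[1],v[0])
perp=lambda v:np.array([-v[1],v[0],0])  # rotate +90
def show(n,P): print(n,P[:,:2].round(4).tolist())
w=L('wd')
e=onplane(w,[[278.3,191.7],[364,187.3]],.03); show('dock near',e); v=e[1]-e[0]; print('w',np.linalg.norm(v),'yaw',yaw(v)-np.pi/2)
for s in (1,): 
  a=-perp(v)/np.linalg.norm(v); print('sock from edge',e.mean(0)+a*.055)
s=onplane(w,[[313.75,219.1],[331.25,219.1],[332.1,243.3],[316.1,243.3]],.03); show('sock',s); print(s.mean(0), np.linalg.norm(s[1]-s[0]),np.linalg.norm(s[2]-s[1]),yaw(s[2]-s[1]),yaw(s[3]-s[0]))
w=L('wc')
Z=lambda x,y:[280+x/6,188+y/6]
c=onplane(w,[Z(50,78),Z(427,50)],.02); v=c[1]-c[0]; print('cradle w',np.linalg.norm(v),'yaw',yaw(v)-np.pi/2); a=-perp(v)/np.linalg.norm(v); print('cradle centre',c.mean(0)+a*.045)
t=onplane(w,[Z(180,245),Z(322,237),Z(260,366),Z(258,333),Z(263,398)],.058); show('cart',t); v=t[1]-t[0];print('w',np.linalg.norm(v),yaw(v)-np.pi/2); a=-perp(v)/np.linalg.norm(v);print('centre',t[:2].mean(0)+a*.02)
w=L('wl')
h=onplane(w,[[323.5,170],[322.5,238]],.028);show('handle',h);print(np.linalg.norm(h[1]-h[0]),yaw(h[1]-h[0]))
g=onplane(w,[[322,275]],.014);show('ring',g);print(yaw(g[0]-h[0]),np.linalg.norm((g[0]-h[0])[:2]))
```

```text
dock near [[0.5253, -0.064], [0.5449, 0.0419]]
w 0.10774728063104909 yaw -0.18219841330442677
sock from edge [ 0.58918525 -0.02100998  0.03      ]
sock [[0.5696, -0.0289], [0.5748, -0.0071], [0.606, -0.0132], [0.6012, -0.0334]]
[ 0.58787791 -0.02064477  0.03      ] 0.02233545879424831 0.03178473112743564 -0.19223426161153823 -0.14188845036465997
cradle w 0.0676641125372429 yaw -0.39898351425130807
cradle centre [0.55973278 0.27235456 0.02      ]
cart [[0.5366, 0.2698], [0.546, 0.2912], [0.5609, 0.2722], [0.5557, 0.2744], [0.566, 0.2701]]
w 0.023408225953547128 -0.4158223765291471
centre [0.55957942 0.27240157 0.058     ]
handle [[0.4665, -0.222], [0.5407, -0.2504]]
0.07947017493778384 -0.36653752935087613
ring [[0.5881, -0.2685]]
-0.3652035229704823 0.13021191698759027
```

Run:
```python
from h import *
c=[0.5598,0.2724]; o=down(-0.41+np.pi/2)
gripper_to(0.06,f_grip=25)
r.move_to(c+[0.12],o)
print(r.move_l(c+[0.050],vel=0.1,guard=8),telemetry.current_ee_pos())
gripper_to(0.0,f_grip=25); print('open',telemetry.current_opening())
r.move_l(c+[0.16],vel=0.15); 
yd=-0.19; s=np.array([0.588,-0.0205]); 
r.move_to([s[0],s[1],0.16],down(yd+np.pi/2))
r.move_l([s[0],s[1],0.11],vel=0.1)
snap('wrist','ws'); k=cam('wrist'); np.savez('pics/ws.npz',K=k[0],D=k[1],p=k[2],M=k[3])
p=telemetry.current_ee_pos();print(p,telemetry.current_opening(),telemetry.current_wrist_force(),telemetry.current_t())
print([ (x['at'],x['score']) for x in models.mark_of('cartridge','wrist')[:2]],[ (x['at'],x['score']) for x in models.mark_of('dock_socket','wrist')[:2]])
im=cv2.imread('pics/ws.png'); cv2.imwrite('pics/ws2.png',cv2.resize(np.clip(im[150:330,200:440]*1.6,0,255).astype('uint8'),None,fx=3.3,fy=3.3,interpolation=cv2.INTER_CUBIC))
```

```text
False [0.56043554 0.27267863 0.05079453]
open 0.02362231088315772
[ 0.58859783 -0.02023606  0.11059897] 0.023942337732347815 [ 0.60569228  0.70582155 -1.04263808] 10.9417
[([0.5837, -0.0184, 0.0704], 0.69)] [([0.5834, -0.0218, 0.0241], 0.64)]
```

View pics/ws2.png

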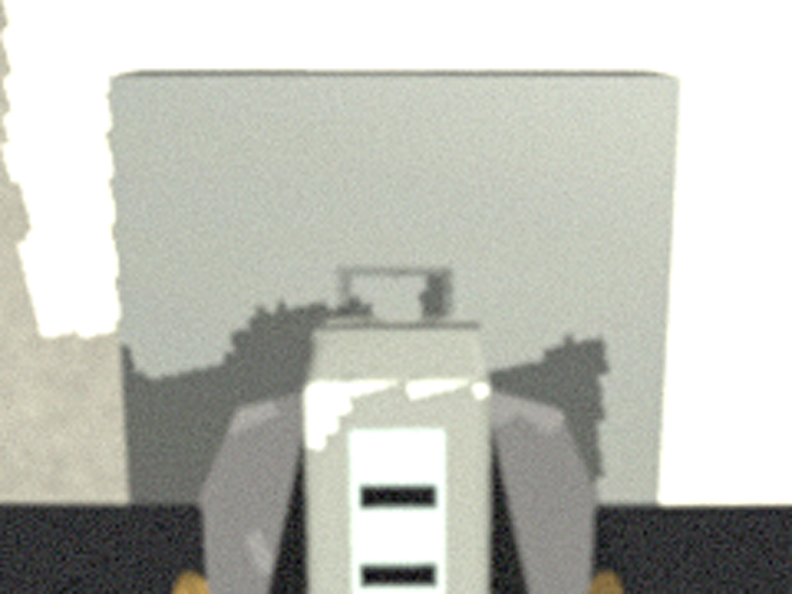

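The cartridge hangs square in the jaws. In the crop, the dock near edge runs (118,78) to (675,78), the socket near edge is at y≈269 (x 338–452), and the cartridge's near head edge is at y≈383 (top) and 325 (bottom).

Run:
```python
import numpy as np
from h import onplane
d=np.load('pics/ws.npz');w=(d['K'],d['D'],d['p'],d['M'])
Z=lambda *a:[[200+x/3.3,150+y/3.3] for x,y in a]
tcp=np.array([0.5886,-0.02024,0.1106])
for yd in(-0.19,):
  a=np.array([np.cos(yd),np.sin(yd)]);b=np.array([-a[1],a[0]])
  def f(n,P):
    q=P[:,:2]-tcp[:2]; print(n,'along',(q@a*1e3).round(1),'lat',(q@b*1e3).round(1))
  D=onplane(w,Z((118,78),(675,78)),.03);f('dock',D);v=D[1]-D[0];print('yaw',np.arctan2(v[1],v[0])-np.pi/2,np.linalg.norm(v))
  f('dock at x 0.5 sides',onplane(w,Z((130,500),(660,500)),.03))
  f('sock near (want -17.5)',onplane(w,Z((338,270),(452,268)),.03))
  f('head top near (want -20)',onplane(w,Z((305,383),(490,383)),tcp[2]+.008))
  f('head bot near',onplane(w,Z((314,325),(480,325)),tcp[2]-.028))
```

```text
dock along [-54.2 -54.1] lat [-53.6  53.2]
yaw -0.1905794025994032 0.10673619655070937
dock at x 0.5 sides along [32.2 32.3] lat [-55.6  54.5]
sock near (want -17.5) along [-16.5 -16.9] lat [-11.8  10.7]
head top near (want -20) along [-20.5 -20.5] lat [-11.6  11.7]
head bot near along [-18.8 -18.8] lat [-12.9  12.8]
```

Run:
```python
from h import *
yd=-0.19;a=np.array([np.cos(yd),np.sin(yd)]);b=np.array([-a[1],a[0]])
s=np.array([0.588,-0.0205])+a*0.0004-b*0.0004
def go(xy,z,g): 
    t=r.move_l([xy[0],xy[1],z],vel=0.04,guard=g); p=telemetry.current_ee_pos(); print(t,p.round(4) if hasattr(p,'round') else p,np.round(telemetry.current_wrist_force(),1)); return t,p[2]
go(s,0.078,10)
done=False
for dx,dy in [(0,0),(.0015,0),(-.0015,0),(0,.0015),(0,-.0015),(.003,0),(-.003,0)]:
    q=s+a*dx+b*dy
    t,z=go(q,0.0565,12)
    if z<0.0605: done=True;break
    go(q,0.078,None)
print(done,telemetry.current_t())
```

```text
False [ 0.5885 -0.021   0.0781] [ 0.5  0.1 -0.5]
True [ 0.588  -0.0209  0.0578] [-0.2  0.6  4.3]
True 12.5
```

It went straight in, with contact at the expected home height. I'll release it and check.

Run:
```python
from h import *
gripper_to(0.05); r.hold(0.3)
p=telemetry.current_ee_pos(); r.move_l([p[0],p[1],0.20],vel=0.15)
snap('wrist','wr');k=cam('wrist')
print([(np.round(x['at'],4),x['score']) for x in models.mark_of('cartridge','wrist')[:2]])
im=cv2.imread('pics/wr.png')
# overlay of the expected head top at home (z=66 mm) 
yd=-.19;a=np.array([np.cos(yd),np.sin(yd)]);b=np.array([-a[1],a[0]]);s=np.array([0.588,-0.0207])
P=[list(s+a*i*.02+b*j*.012)+[.066] for i,j in[(-1,-1),(-1,1),(1,1),(1,-1)]]
cv2.polylines(im,[topix(k,np.array(P)).round().astype(int)],True,(0,0,255))
cv2.imwrite('pics/wr2.png',cv2.resize(im[130:330,200:440],None,fx=3,fy=3))
print(telemetry.current_t())
```

```text
[(array([ 0.5841, -0.0166,  0.0191]), 0.92)]
14.6083
```

View pics/wr2.png

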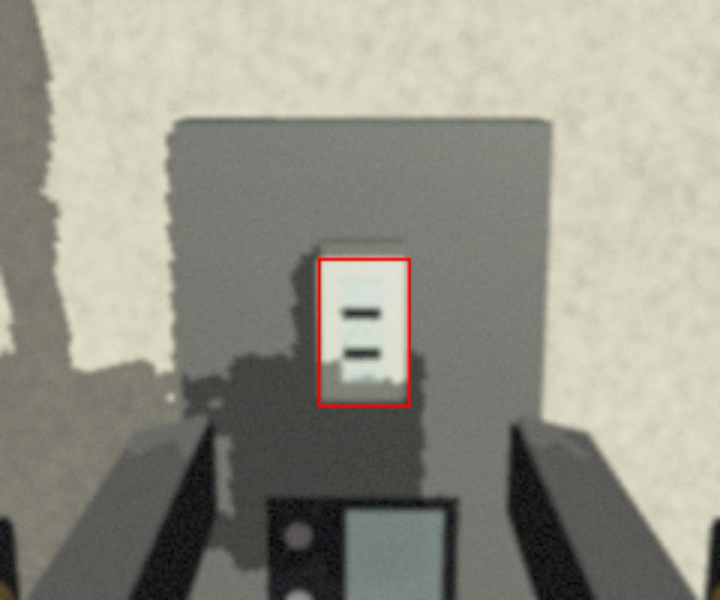

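The overlay matches: the cartridge is home at px (322,241) in the wrist frame. I'll pick up the lens now and crop the pointer from the scene image.

Run:
```python
from h import *
yl=-0.366; g=np.array([0.507,-0.238]); o=down(yl+np.pi/2)
r.move_to([g[0],g[1],0.15],o)
print(r.move_l([g[0],g[1],0.027],vel=0.08,guard=8),telemetry.current_ee_pos())
gripper_to(0.0,f_grip=50); print('open',telemetry.current_opening())
r.move_l([g[0],g[1],0.20],vel=0.1); r.hold(0.2)
print(telemetry.current_opening(),telemetry.current_ee_pos(),telemetry.current_t(),np.round(telemetry.current_wrist_force(),2))
snap('scene','s2')
im=cv2.imread('pics/scene.png');k=cam('scene')
P=topix(k,[[0.6666,-0.0357,z] for z in (.115,.13,.145,.16)]);print(P.round(1).tolist())
t=topix(cam('top'),[[0.6666,-0.0357,z] for z in (.115,.13,.145,.16)]);print(t.round(1).tolist())
b=cv2.imread('pics/top.png')
A=cv2.resize(im[225:305,230:300],(525,600),interpolation=cv2.INTER_CUBIC)
B=cv2.resize(b[165:225,315:360],(275,367),interpolation=cv2.INTER_CUBIC);B=np.vstack([B,np.zeros((233,275,3),np.uint8)])
cv2.imwrite('pics/pt.png',np.clip(np.hstack([A,B])*1.8,0,255).astype('uint8'))
```

```text
False [ 0.50734001 -0.23821857  0.02749948]
open 0.01747010081451135
0.018037718355761956 [ 0.50686946 -0.23788876  0.1996415 ] 19.9167 [-0.57 -0.11 -1.26]
[[278.3, 248.9], [277.9, 245.6], [277.5, 242.1], [277.0, 238.6]]
[[333.1, 199.5], [333.3, 198.4], [333.5, 197.2], [333.6, 196.0]]
```

View pics/pt.png

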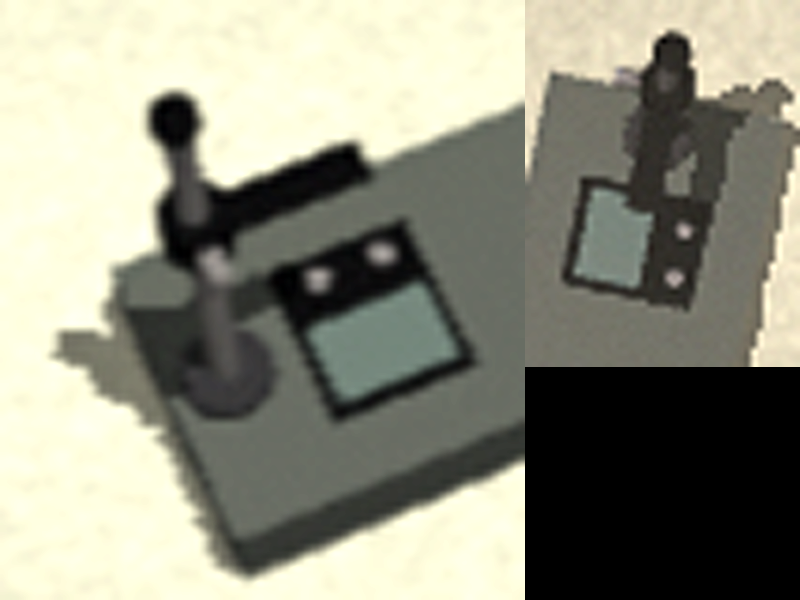

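Scene crop: the pointer tip end is centred near crop (365,163), which is px (278.7,246.7). I'll register against the dock corners and post, then average with the models.

Run:
```python
from h import *
from scipy.optimize import brentq
yd=-.19;a=np.array([np.cos(yd),np.sin(yd),0]);b=np.array([-a[1],a[0],0]);s=np.array([0.588,-0.0207,0]);d0=s+.05*a
k=cam('scene');Z=lambda x,y:np.array([230+x/7.5,225+y/7.5])
W=lambda x,y,z:d0+a*x+b*y+[0,0,z]
for n,w,p in [('corner+',W(.105,.055,.03),Z(240,542)),('corner-',W(.105,-.055,.03),Z(112,272)),('posttop192',W(.085,0,.192),Z(173,100))]:
    print(n,topix(k,w)[0].round(1),p.round(1))
tip=Z(365,163)
print('tip z',brentq(lambda z:topix(k,W(.03,0,z))[0][1]-tip[1],.1,.2),topix(k,W(.03,0,.127))[0])
# the collar/arm from wrist & repeated model calls on new pictures
for c in ['scene','top','scene','top']:
    snap(c); print(c,[(np.round(x['at'],4).tolist(),round(x['score'],2)) for x in models.mark_of('focus_mark',c)[:1]])
snap('wrist','wh')
for t in ['lens_center','lens','focus_mark']: print(t,[(np.round(x['at'],4).tolist(),round(x['score'],2)) for x in models.mark_of(t,'wrist')[:1]])
e=telemetry.current_ee_pos();u=np.array([np.cos(-.366),np.sin(-.366)]);print('expected centre',e[:2]+.09*u,e[2]-.006-.014)
```

```text
corner+ [260.6 297. ] [262.  297.3]
corner- [243.8 260.5] [244.9 261.3]
posttop192 [252.4 239.9] [253.1 238.3]
tip z 0.12469205924683753 [277.96067579 246.21085391]
scene [([0.6679, -0.0392, 0.1329], 0.76)]
top [([0.5314, -0.4721, -0.002], 0.74)]
scene [([0.6697, -0.0356, 0.1338], 0.58)]
top [([0.6633, -0.0375, 0.1313], 0.45)]
lens_center []
lens [([0.5902, -0.2652, 0.1699], 0.79)]
focus_mark []
expected centre [ 0.59106531 -0.27023016] 0.18004893518569534
```

Heights so far range from 0.125 to 0.135, so one proper wrist-camera stereo pair on the tip is worthwhile, offset sideways so the handle doesn't hide it.

Run:
```python
from h import *
yd=-.19;a=np.array([np.cos(yd),np.sin(yd),0]);b=np.array([-a[1],a[0],0]);s=np.array([0.588,-0.0207,0])
o=down(yd+np.pi/2); e=telemetry.current_ee_pos()
r.move_l([e[0],e[1],0.31],vel=0.15)
C=[]
for n,x in [('v1',.05),('v2',.19)]:
    p=s+a*x+b*.065; p[2]=.31; r.move_to(p,o); r.hold(.2)
    k=cam('wrist'); snap('wrist',n); np.savez(f'pics/{n}.npz',K=k[0],D=k[1],p=k[2],M=k[3])
    print(n,[(np.round(x['at'],4).tolist(),round(x['score'],2)) for x in models.mark_of('focus_mark','wrist')[:2]])
    t=topix(k,s+a*.08+[0,0,.13])[0]; u,v=np.clip(t.round().astype(int)-[50,62],0,[540,340]); print('origin',u,v,'pred',t, topix(k,s+a*.08+[0,0,.14])[0])
    C.append(cv2.resize(cv2.imread(f'pics/{n}.png')[v:v+140,u:u+100],(400,560),interpolation=cv2.INTER_CUBIC))
cv2.imwrite('pics/v.png',np.clip(np.hstack(C)*1.8,0,255).astype('uint8'));print(telemetry.current_t())
```

```text
v1 [([0.67, -0.0354, 0.1271], 0.78), ([0.5844, -0.0219, 0.0262], 0.56)]
origin 204 197 pred [253.67793544 258.82026453] [251.76140862 261.80291239]
v2 [([0.6687, -0.0373, 0.1284], 0.58)]
origin 196 43 pred [245.66200462 105.15100979] [243.32912962 103.6147484 ]
23.8417
```

View pics/v.png

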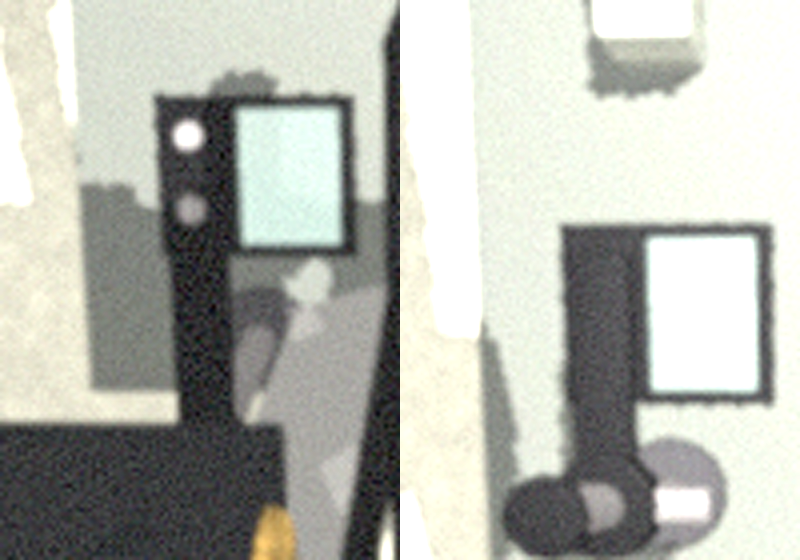

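The arm's lateral parallax gives z ≈ 0.125–0.1275, the wrist models give 0.127–0.128, and the registered scene view gives 0.127. I'll use 0.1275 and place the lens.

Run:
```python
from h import *
yd=-.19;a=np.array([np.cos(yd),np.sin(yd),0]);b=np.array([-a[1],a[0],0]);s=np.array([0.588,-0.0207,0])
o=down(yd+np.pi/2); p=s-.09*a
r.move_to([p[0],p[1],.31],o); r.move_l([p[0],p[1],.148],vel=.1); r.hold(.5)
e=np.array(telemetry.current_ee_pos());print(e.round(4),telemetry.current_opening(),telemetry.current_t())
k=cam('wrist');kw=k;iw=snap('wrist','f1')
for c in ['wrist','scene','top']:
    if c!='wrist': snap(c,'f_'+c)
    for t in ['lens_center','lens','focus_mark','cartridge']: print(c,t,[(np.round(x['at'],4).tolist(),round(x['score'],2)) for x in models.mark_of(t,c)[:1]])
c0=e+.09*a; th=np.linspace(0,2*np.pi,60)
ring=lambda z:np.array([c0+.035*(np.cos(t)*a+np.sin(t)*b)+[0,0,z-c0[2]] for t in th])
A=cv2.imread('pics/f1.png');B=cv2.imread('pics/f_scene.png');ks=cam('scene')
zc=e[2]-.0205
cv2.polylines(B,[(topix(ks,ring(zc+.007))*16).round().astype(int)],True,(0,0,255),1,0,4)
B=cv2.resize(B[205:285,230:320],(540,480),interpolation=cv2.INTER_CUBIC)
cv2.polylines(A,[(topix(kw,ring(zc+.007))*16).round().astype(int)],True,(0,0,255),1,0,4)
A=A[160:400,255:385]; A=cv2.resize(A,(260,480))
cv2.imwrite('pics/f.png',np.clip(np.hstack([B,A])*1.6,0,255).astype('uint8'))
```

```text
[ 0.4996 -0.0037  0.148 ] 0.01771328149168566 27.2167
wrist lens_center []
wrist lens [([0.589, -0.0183, 0.1188], 0.84)]
wrist focus_mark []
wrist cartridge []
scene lens_center [([0.5897, -0.0216, 0.1294], 0.66)]
scene lens [([0.5859, -0.0204, 0.1162], 0.97)]
scene focus_mark [([0.666, -0.0362, 0.1333], 0.74)]
scene cartridge [([0.5915, -0.0249, 0.0181], 0.64)]
top lens_center [([0.5909, -0.0237, 0.1237], 0.69)]
top lens [([0.5911, -0.0217, 0.1184], 0.81)]
top focus_mark [([0.6638, -0.0398, 0.1292], 0.59)]
top cartridge []
```

View pics/f.png

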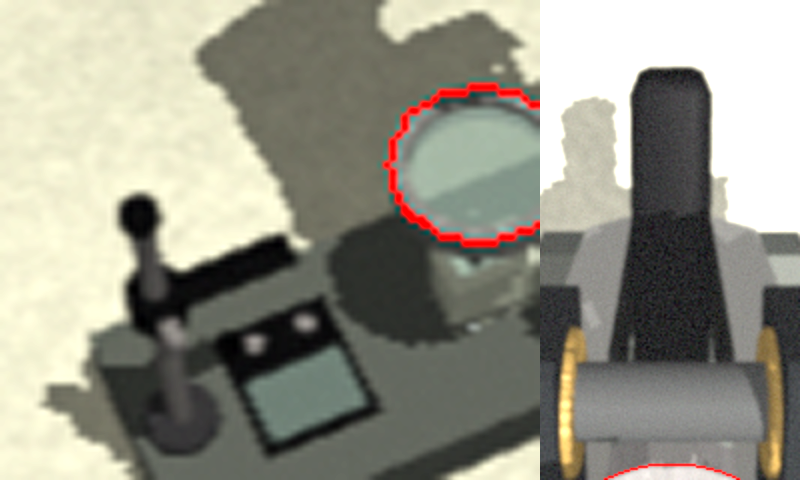

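The lens ring lies on its predicted outline, centred over the cartridge, and the pointer is unchanged. The models put the lens 2–4 mm below the pointer, so I'll raise it 2 mm, check that it's still, and hand in.

Run:
```python
from h import *
e=telemetry.current_ee_pos(); r.move_l([0.4997,-0.0037,0.150],vel=.03); r.hold(.8)
print(telemetry.current_ee_pos(),np.abs(telemetry.current_dq()).max(),telemetry.current_opening(),np.round(telemetry.current_wrist_force(),2),telemetry.current_t())
r.sign_off()
```

```text
[ 0.499715   -0.00371345  0.15001517] 0.0012374163190785404 0.01765857821400598 [ 0.37 -0.14 -1.39] 29.0167
the job is handed in; nothing more can be done
```

The cartridge is in the dock's socket and released, and the arm is holding the lens over it at the pointer's height. I handed the job in at about 29 s; sign-off gives no verdict.

- **Cartridge:** it went in on the first try and stopped at the home height (TCP 0.0578 m, 0.058 m expected). A wrist picture after release matched the outline expected for a fully home cartridge.
- **Lens position:** gripped on the handle at 50 N, with the ring on its predicted outline and within about 3 mm of the cartridge's centre by every model reading.
- **Steadiness:** the fingers were still closed on the handle at 17.7 mm. The arm was still, with joint speeds of about 0.001 rad/s. The wrist force changed by about 1 N, which fits the lens's weight.
- **Height (least certain):** the readings of the pointer disagreed. My geometry and the wrist camera gave 0.125–0.128 m, while the scene and top models gave 0.127–0.135 m. I set the lens centre to about 0.1295 m from the arm's pose. The models read the lens about 1.5–2 mm lower than that pose implies, so about 0.128 m. Both figures are within 8 mm of every pointer reading.
- **Tilt and surroundings:** a slight droop of about 1° is possible; I did not measure the tilt directly. The model readings of the pointer showed no shift. I did not check each bystander's position again at the end, but nothing was touched that I could see.

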